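Snap shut the packed drive case

TASK

Two identical grey hard cases stand open on the desk: a silver portable drive is packed in one, the other is empty. Close the case with the drive in it, pressing its lid down at the front until it snaps past the catch and is fully shut. Leave the empty case standing open.

Things in the scene. Friction and masses are not known exactly. Their poses are not given: they have to be found in the camera images.
- packed_case: The case to close, a silver drive (76 x 112 x 14 mm) in its foam. Grey, 96 mm deep (x), 134 wide (y), lower half 36 high; fixed, cannot slide. Origin: centre of underside, z up. +x is its front (clasp), facing away from the robot; yaw within 25 deg of straight ahead. Hinge along y at the back, nearer the robot: axis at x = -48 mm, z = 36 mm.
- packed_lid (a joint): Its lid angle, rad: 0 shut (level), 1.57 upright; starts 1.25 to 1.55. Stiff hinge: stays at any angle, moves with about 1 N at the front edge. Within the last 0.13 rad (12 mm at the edge) the clasp rides over a sprung catch: about 8 to 10 N at the front edge, snaps home below about 0.03 and stays.
- packed_edge (a point): Middle of the packed case's lid front edge, on the lid's outer face; turns with the lid. Lid: flat shell, 96 mm from hinge to this edge, 134 wide, 16 thick. Outer face looks to the robot when upright; push it over and down from that side. Shut, it is level, 52 mm above the desk. A clasp 34 wide juts 13 mm beyond the edge's middle, 11 mm below this face.
- spare_lid (a joint): Lid angle, rad, of the empty case, to be left open: same case, same lid, same meaning, nothing in its foam; starts 1.25 to 1.55. The two cases and a closed brown glasses case (160 x 62 x 42 mm) stand side by side in a row, in any order, centres at least 170 mm apart.
Things that resemble listed ones, but are neither listed nor needed, are in the scene too. Leave any green or orange look-alike of the part that bears spare_lid alone.

How it is judged (in metres and radians):
At the end, for the whole second after the job is handed in: The lid of the case holding the drive is fully shut past its catch (within 0.03 rad, about 3 mm at its front edge) and stays so, and the empty case's lid still stands open (more than 0.9 rad) (value of joint packed_lid below 0.03 rad and value of joint spare_lid above 0.9 rad); the robot touches nothing.
It fails at once if the empty case's lid is pushed down (below 0.9 rad) (value of joint spare_lid below 0.9 rad).
It also fails if it takes over 29 s, if anything falls off the work surface, if the arm or the gripper's body presses on something with over 40 N, if the wrist force passes 120 N, or if a joint passes its speed limit or range.

ROBOT

A 6-joint arm with a two-finger parallel gripper is mounted at the origin on the work surface. World frame = base frame: x ahead of the robot, y to its left, z up, the work surface at z = 0. Lengths are in mm, angles in rad, forces in N, time in s.
With the tool pointing down it reaches from about 250 to 800 mm from the base axis. Payload 8.5 kg.
Tool frame: the origin (TCP) lies at the very end of the fingers, on their centre line; the grasp point (between the pads) lies 19 mm behind it; z points along the fingers, y is the direction in which the jaws open and shut (so a half turn about z gives the same grasp; the last joint's range is limited). The gripper opens to 85 mm and grips with 20 to 120 N. Pads are 22 mm wide; open, the fingers measure 114 mm over their backs; the gripper's body (76 mm by 85 mm) begins 54 mm behind the grasp point. The pads swing forward as they close: fully open they stand 13 mm farther back than shut.
Start: joints at [1.271, 0.238, -0.013, 1.319, 0, 1.571], TCP at [155.033, 501.541, 231.276] pointing down, gripper open.
Joint ranges: [-2.66, 2.66], [-1.03, 1.9], [-1.14, 1.46], [-1.82, 2.27], [-1.45, 1.34], [-3.14, 3.14]. Speed limits (rad/s): [2.22, 2.22, 2.79, 3.14, 3.14, 3.14].

INTERFACE

Orientations are given as a unit quaternion [x, y, z, w].
In Python, from plant import robot gives the robot as it stands.
- The arm moves only by the shell command python3 -m crank 'ROWS' [FORCE]. ROWS is JSON, a list of rows, each a list of 3 entries, a list of its own where there are three numbers: the shift along the tool's x, y, z in cm, then the turn, a rotation vector about the tool's x, y, z in degrees, then the closure, from -1 (fully open) to 1 (shut). A call has exactly 5 rows; each row shifts and turns the pose as measured when the row begins, along the tool's axes as they then stand; what a row does not reach is not made up. A row lasts 1/12 s, in which the tool goes at most 41.7 mm and 7.16 degrees, less where a joint would pass 70% of its speed; a pose out of reach is approached as far as the arm can. A call with a gripper value outside its range is refused whole. The fingers move at their own pace and stop on an object; FORCE is the grip in N (left out, the last holds). Time passes only in rows, so rows that do not move let the fingers close, or fill a call up. It gives the time, the measured TCP pose, the force and the opening at its end, in the units of the state.
- robot.observe(): the state, without advancing time (a new reading comes with each control period).
- robot.get_image(name): name is "side" or "top"; returns a dict with "frame" (400x640x3 uint8, red, green, blue), "mtx" (3x3 intrinsics, pixels), "k1" (the pictures are not rectified: a ray, as slopes to the right and down, at radius r is drawn at 1 + k1 r^2 times it, then the intrinsics apply), "world_to_cam" (4x4, takes a point from world to camera coordinates). Camera axes: x right, y up, looking along -z (the intrinsics and any distortion apply to the point x, -y, -z); pixel columns grow to the right and rows downward; lengths in mm; the calibration is good to about 2 mm. A picture is of the moment at which its call begins. There is no depth.
- robot.sign_off(): hands the job in, once; it reports no verdict.
The state is a dict: "time_s": time; "joint_positions": joint angles; "qd": joint speeds; "tau": joint torques, N m; "tcp_pos": TCP position; "orientation": TCP orientation; "wrist_force": force on the tool from outside, world axes, zero at the start; "moment": the same for the moment, N m; "width": finger opening in mm.
Only numpy, scipy, OpenCV 4.12 (cv2) and the standard library are available. Lean on these libraries where they do the work, as an engineer would, in place of code of your own. Each camera call takes 0.05 s, during which the arm holds its last target.

## Working session

There is one attempt and no reset: what is moved stays moved. The work goes in short steps, Python scripts to look and compute and a shell command to move; the robot and the scene stay as the last step left them, time stands still between calls to the robot, and variables do not carry over. Pictures are saved under pics/ and viewed, and the job is handed in when it is done.

```bash
ls; mkdir -p pics; python3 - <<'E'
from plant import robot
import cv2,numpy as np
for n in("side","top"):
    d=robot.get_image(n); cv2.imwrite(f"pics/{n}0.png",d["frame"][:,:,::-1]); print(n,d["mtx"],d["k1"],np.round(d["world_to_cam"],4))
    np.savez(f"{n}0.npz",**d)
print(robot.observe())
E
```

```text
pics
side [[387.64044252   0.         320.13972335]
 [  0.         387.64044252 194.573483  ]
 [  0.           0.           1.        ]] -0.08345423254367618 [[-9.999000e-01 -2.500000e-03 -1.030000e-02  4.894334e+02]
 [-4.800000e-03 -7.569000e-01  6.535000e-01 -4.402920e+01]
 [-9.500000e-03  6.535000e-01  7.569000e-01 -9.349544e+02]
 [ 0.000000e+00  0.000000e+00  0.000000e+00  1.000000e+00]]
top [[458.2597357    0.         320.01401604]
 [  0.         458.2597357  208.73240167]
 [  0.           0.           1.        ]] -0.12188908476426338 [[ 1.890000e-02 -9.998000e-01  1.050000e-02  1.662110e+01]
 [ 9.860000e-01  2.030000e-02  1.655000e-01 -5.052436e+02]
 [-1.656000e-01  7.300000e-03  9.862000e-01 -9.478578e+02]
 [ 0.000000e+00  0.000000e+00  0.000000e+00  1.000000e+00]]
{'time_s': 0.1, 'joint_positions': array([ 1.27099413e+00,  2.38725349e-01, -1.41819690e-02,  1.31919489e+00,
        2.43583732e-05,  1.57083753e+00]), 'qd': array([-0.00096342,  0.00054732,  0.00431454,  0.00096274,  0.00053723,
       -0.00213827]), 'tau': array([ 9.72830749e-04, -5.39722967e+01,  3.46996987e+01,  1.33791825e-02,
        1.08126906e-04, -3.92218311e-07]), 'tcp_pos': array([154.93012516, 501.22341183, 230.73483872]), 'orientation': array([ 1.49360686e-01,  9.88782564e-01, -6.43802256e-04, -1.09539778e-04]), 'wrist_force': array([-0.22800545,  0.70365271,  0.96317672]), 'moment': array([ 0.01605798, -0.00154352, -0.00913521]), 'width': 85.36031875406944}
```

View pics/side0.png

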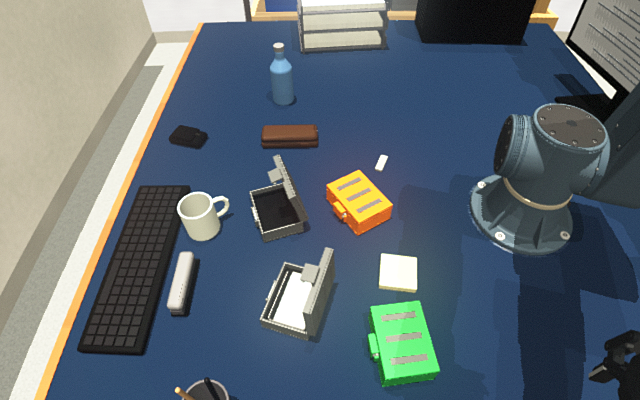

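View pics/top0.png

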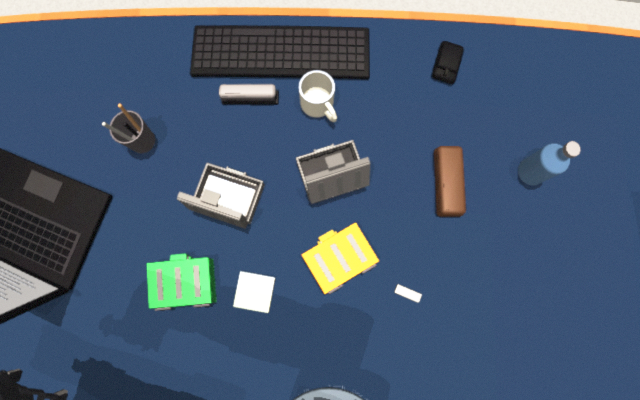

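The side view shows a case with a silver-white drive at (297,297), which is (228,192) in the top view. The dark, empty case is at (275,205) in the side view and (335,172) in the top view. I'll enlarge both to pick out the corners.

```bash
python3 - <<'E'
import cv2,numpy as np
s=cv2.imread("pics/side0.png")[230:350,245:355]; t=cv2.imread("pics/top0.png")[150:240,165:285]
cv2.imwrite("pics/s_z.png",cv2.resize(s,None,fx=5,fy=5,interpolation=cv2.INTER_CUBIC))
cv2.imwrite("pics/t_z.png",cv2.resize(t,None,fx=6,fy=6,interpolation=cv2.INTER_CUBIC))
E
```

```text
(no output)
```

View pics/s_z.png

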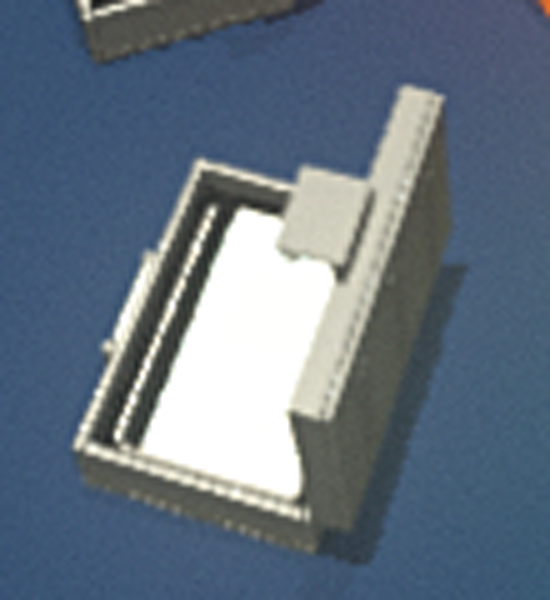

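View pics/t_z.png

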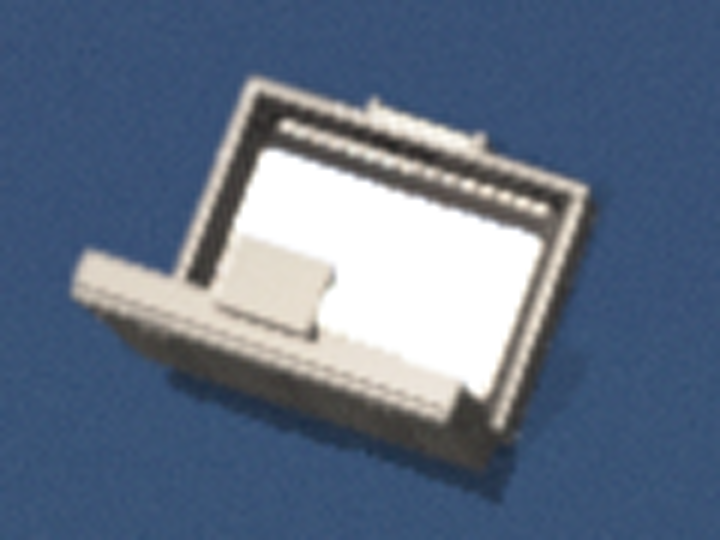

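Crop positions divide back to image pixels. I'll triangulate the front rim corners and the outer lid edge from both views.

```bash
cat >h.py <<'E'
import cv2,numpy as np
C={n:dict(np.load(f"{n}0.npz")) for n in("side","top")}
F=np.diag([1.,-1,-1,1])
def norm(n,p):
    k=np.array([float(C[n]["k1"]),0,0,0,0])
    return cv2.undistortPoints(np.array([[p]],float),C[n]["mtx"],k)[0,0]
def tri(ps,pt):
    P=[(F@C[n]["world_to_cam"])[:3] for n in("side","top")]
    a,b=norm("side",ps),norm("top",pt)
    X=cv2.triangulatePoints(P[0],P[1],a.reshape(2,1),b.reshape(2,1))[:,0];X=X[:3]/X[3]
    return X
def plane(n,p,z):
    a=norm(n,p);M=F@C[n]["world_to_cam"];R=M[:3,:3];c=-R.T@M[:3,3];d=R.T@np.array([*a,1]);return c+d*(z-c[2])/d[2]
E
python3 - <<'E'
from h import *
S=lambda u,v:(245+u/5-.4,230+v/5-.4)
T=lambda u,v:(165+u/6-.4,150+v/6-.4)
A={"rimL":((80,445),(255,78)),"rimR":((203,160),(590,188)),"lidL":((330,417),(75,295)),"lidR":((443,97),(447,415)),"lidLin":((292,410),(88,250)),"lidRin":((403,88),(465,380))}
R={}
for k,(s,t) in A.items():
    R[k]=tri(S(*s),T(*t)); print(k,R[k].round(1))
for a,b in(("rimL","rimR"),("lidL","lidR"),("lidLin","lidRin")):
    d=R[a]-R[b];print(a,np.linalg.norm(d).round(1),"yaw",np.degrees(np.arctan2(-d[0],d[1])).round(1))
print([plane("top",T(*A[k][1]),36).round(1) for k in("rimL","rimR")])
print([plane("side",S(*A[k][0]),36).round(1) for k in("rimL","rimR")])
E
```

```text
rimL [603.4 280.1  34.9]
rimR [564.  153.6  34. ]
lidL [503.5 311.4 132.1]
lidR [465.  185.6 131.7]
lidLin [517.5 308.4 131.7]
lidRin [478.4 180.4 129.3]
rimL 132.5 yaw -17.3
lidL 131.6 yaw -17.0
lidLin 133.9 yaw -17.0
[array([604.7, 279.7,  36. ]), array([565.2, 153.2,  36. ])]
[array([601.7, 280.9,  36. ]), array([562.1, 155.3,  36. ])]
```

The measurements agree. The rim is at 34–35 mm (36 expected), the width is 132–134 mm (134 expected), yaw is about -17° and the lid is at about 1.49 rad. The tool's x axis already points along minus the case's forward direction, so no turn is needed. I'll go to a point behind the lid, staying high with the fingers shut.

```bash
cat >rel.py <<'E'
from plant import robot
import numpy as np
o=robot.observe();y=np.radians(-17.2);f=np.array([np.cos(y),np.sin(y)]);l=np.array([-f[1],f[0]])
d=o["tcp_pos"][:2]-[492,245.4]
print("fwd %.1f left %.1f z %.1f"%(d@f,d@l,o["tcp_pos"][2]),o["orientation"].round(3),o["wrist_force"].round(1),o["width"].round(1),round(o["time_s"],2))
E
python3 -m crank '[[[-3.5,-1.4,0],[0,0,0],1],[[-3.5,-1.4,0],[0,0,0],1],[[-3.5,-1.4,0],[0,0,0],1],[[-3.5,-1.4,0],[0,0,0],1],[[-3.5,-1.4,0],[0,0,0],1]]' 40; python3 rel.py
```

```text
time_s: 0.52
tcp_pos: [300.9, 383.0, 228.2]
orientation: [0.143, 0.99, -0.002, -0.001]
wrist_force: [-0.3, 0.5, 0.6]
width: 25.6Traceback (most recent call last):
  File "rel.py", line 5, in <module>
    print("fwd %.1f left %.1f z %.1f"%(d@f,d@l,o["tcp_pos"][2]),o["orientation"].round(3),o["wrist_force"].round(1),o["width"].round(1),round(o["time_s"],2))
                                                                                                                    ^^^^^^^^^^^^^^^^
AttributeError: 'float' object has no attribute 'round'
```

```bash
sed -i 's/o\["width"\].round(1)/round(o["width"],1)/' rel.py; python3 rel.py; python3 -m crank '[[[-3.5,-1.4,0],[0,0,0],1],[[-3.5,-1.4,0],[0,0,0],1],[[-3.0,-1.4,0],[0,0,0],1],[[-2.5,-1.4,0],[0,0,0],1],[[-2.0,-1.0,0],[0,0,0],1]]' 40; python3 rel.py
```

```text
fwd -223.2 left 74.9 z 228.2 [ 0.143  0.99  -0.002 -0.001] [-0.3  0.5  0.6] 25.6 0.52
time_s: 0.93
tcp_pos: [427.6, 270.2, 226.9]
orientation: [0.144, 0.99, -0.003, -0.002]
wrist_force: [0.1, 0.2, -0.0]
width: -0.4
fwd -68.9 left 4.7 z 226.9 [ 0.144  0.99  -0.003 -0.002] [ 0.1  0.2 -0. ] -0.4 0.93
```

```bash
python3 -m crank '[[[0,-0.4,2.5],[0,0,0],1],[[-0.4,0,2.5],[0,0,0],1],[[-0.5,0,2.5],[0,0,0],1],[[-0.5,0,2.5],[0,0,0],1],[[-0.5,0,1.0],[0,0,0],1]]' 40; python3 rel.py; python3 - <<'E'
from plant import robot
import cv2
cv2.imwrite("pics/a1s.png",robot.get_image("side")["frame"][:,:,::-1])
E
```

```text
time_s: 1.35
tcp_pos: [450.0, 255.8, 114.6]
orientation: [0.148, 0.989, -0.001, 0.0]
wrist_force: [-0.8, -0.3, 0.3]
width: 0.1
fwd -43.2 left -2.5 z 114.6 [ 0.148  0.989 -0.001  0.   ] [-0.8 -0.3  0.3] 0.1 1.35
```

View pics/a1s.png

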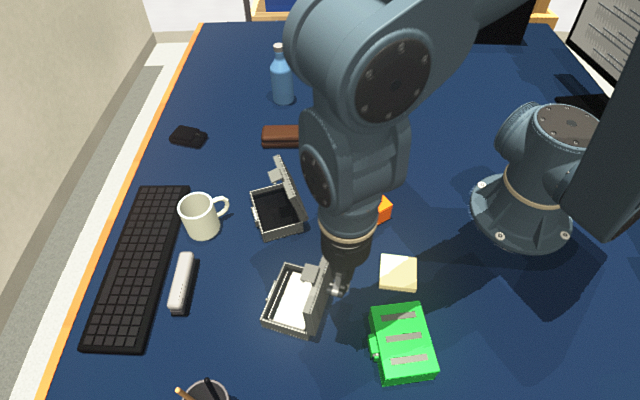

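The fingers are behind the packed lid at (335,285), and the spare case is untouched. Next I'll push the lid over.

```bash
python3 -m crank '[[[-2.4,0,-0.3],[0,0,0],1],[[-2.4,0,-0.3],[0,0,0],1],[[-1.7,0,0.6],[0,0,0],1],[[-1.7,0,0.7],[0,0,0],1],[[-1.5,0,1.0],[0,0,0],1]]'; python3 rel.py
```

```text
time_s: 1.82
tcp_pos: [541.9, 226.6, 97.2]
orientation: [0.146, 0.989, -0.002, -0.003]
wrist_force: [-1.9, 1.0, 0.3]
width: -0.1
fwd 53.2 left -3.2 z 97.2 [ 0.146  0.989 -0.002 -0.003] [-1.9  1.   0.3] -0.1 1.82
```

```bash
python3 -m crank '[[[-1.0,0,0.8],[0,0,0],1],[[-0.7,0,0.7],[0,0,0],1],[[-0.3,0,0.6],[0,0,0],1],[[-0.2,0,0.5],[0,0,0],1],[[0,0,0],[0,0,0],1]]'; python3 rel.py; python3 - <<'E'
from plant import robot
import cv2
cv2.imwrite("pics/a2s.png",robot.get_image("side")["frame"][:,:,::-1])
E
```

```text
time_s: 2.23
tcp_pos: [565.0, 219.2, 68.4]
orientation: [0.147, 0.989, -0.003, -0.003]
wrist_force: [0.2, 0.5, 0.3]
width: 0.0
fwd 77.5 left -3.4 z 68.4 [ 0.147  0.989 -0.003 -0.003] [0.2 0.5 0.3] 0.0 2.23
```

View pics/a2s.png

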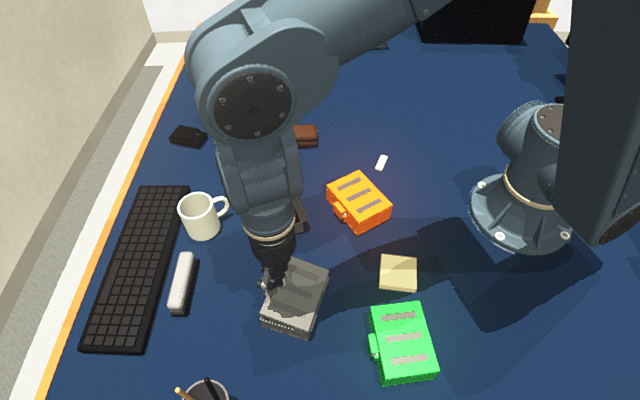

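The lid is folded almost down, with the fingers on its front part at (270,280). Next I press down in small steps.

```bash
python3 -m crank '[[[0,0,0.3],[0,0,0],1],[[0,0,0.3],[0,0,0],1],[[0,0,0.3],[0,0,0],1],[[0,0,0.3],[0,0,0],1],[[0,0,0],[0,0,0],1]]'; python3 rel.py
```

```text
time_s: 2.7
tcp_pos: [565.4, 220.0, 60.2]
orientation: [0.146, 0.989, -0.002, -0.0]
wrist_force: [0.5, -0.6, -0.7]
width: -0.1
fwd 77.6 left -2.5 z 60.2 [ 0.146  0.989 -0.002 -0.   ] [ 0.5 -0.6 -0.7] -0.1 2.7
```

```bash
python3 -m crank '[[[0,0,0.3],[0,0,0],1],[[0,0,0.3],[0,0,0],1],[[0,0,0.3],[0,0,0],1],[[0,0,0.3],[0,0,0],1],[[0,0,0.3],[0,0,0],1]]'; python3 rel.py
```

```text
time_s: 3.12
tcp_pos: [567.4, 220.2, 51.0]
orientation: [0.146, 0.989, -0.001, 0.004]
wrist_force: [-14.1, -6.3, 52.6]
width: -0.1
fwd 79.5 left -1.8 z 51.0 [ 0.146  0.989 -0.001  0.004] [-14.1  -6.3  52.6] -0.1 3.12
```

The tip is at 51 mm and the force has jumped to 53 N, so the lid has bottomed out. I'll lift straight up and back away.

```bash
python3 -m crank '[[[0,0,-1],[0,0,0],1],[[0,0,-3],[0,0,0],1],[[0,0,-4],[0,0,0],1],[[0,0,-4],[0,0,0],1],[[0,0,-4],[0,0,0],1]]'; python3 -m crank '[[[3.5,1.5,0],[0,0,0],1],[[3.5,1.5,0],[0,0,0],1],[[3.5,1.5,0],[0,0,0],1],[[3.5,1.5,0],[0,0,0],1],[[3.5,1.5,0],[0,0,0],1]]';  python3 -m crank '[[[3.5,1.5,0],[0,0,0],1],[[3.5,1.5,0],[0,0,0],1],[[3.5,1.5,0],[0,0,0],1],[[0,0,0],[0,0,0],1],[[0,0,0],[0,0,0],1]]'; python3 - <<'E'
from plant import robot
import cv2,numpy as np
s=robot.get_image("side")["frame"][140:360,200:460,::-1];t=robot.get_image("top")["frame"][120:330,120:400,::-1]
cv2.imwrite("pics/a3s.png",cv2.resize(s,None,fx=2.7,fy=2.7,interpolation=cv2.INTER_CUBIC))
cv2.imwrite("pics/a3t.png",cv2.resize(t,None,fx=2.7,fy=2.7,interpolation=cv2.INTER_CUBIC))
print(robot.observe()["wrist_force"],robot.observe()["tcp_pos"])
E
```

```text
time_s: 3.53
tcp_pos: [559.8, 219.7, 207.3]
orientation: [0.146, 0.989, -0.005, -0.003]
wrist_force: [1.1, 0.5, 0.6]
width: 0.3
time_s: 3.95
tcp_pos: [418.7, 345.2, 216.4]
orientation: [0.151, 0.989, 0.001, 0.004]
wrist_force: [0.8, 0.3, 1.0]
width: -0.3
time_s: 4.37
tcp_pos: [319.5, 426.5, 214.4]
orientation: [0.146, 0.989, 0.002, 0.003]
wrist_force: [-0.0, 0.7, -0.1]
width: 0.5
[-0.03796337  0.14842195 -0.48739945] [320.78192385 425.62191673 214.37379691]
```

View pics/a3s.png

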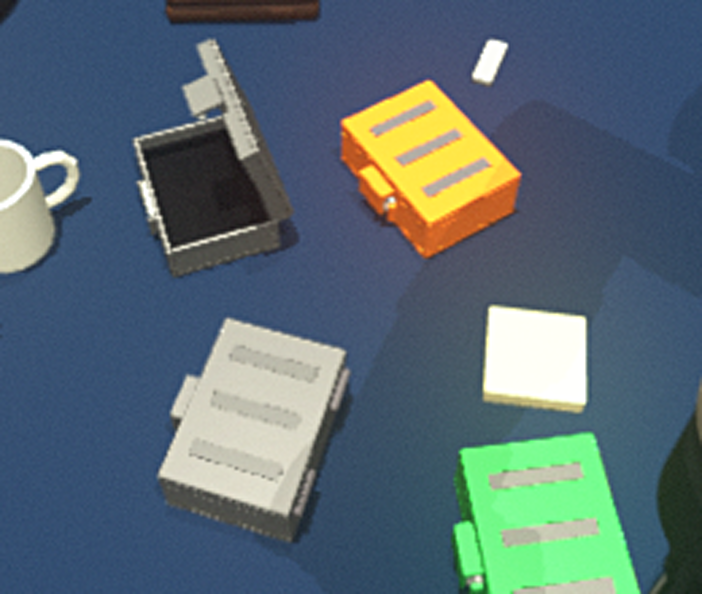

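View pics/a3t.png

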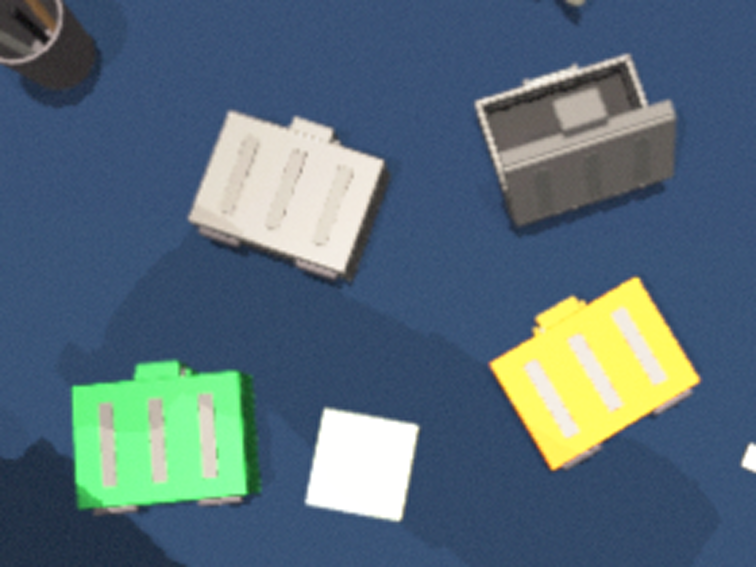

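The packed case looks shut, with its lid at (255,430) in the side crop. The empty case's lid stands open at (240,130). I'll check the closed lid's level by triangulating its corners.

```bash
python3 - <<'E'
from h import *
A={"FL":((160,485),(230,111)),"FR":((228,319),(385,158)),"BR":((346,350),(345,273)),"BL":((291,514),(190,219))}
for k,(s,t) in A.items():
    print(k,tri((200+s[0]/2.7-.3,140+s[1]/2.7-.3),(120+t[0]/2.7-.3,120+t[1]/2.7-.3)).round(1))
E
```

```text
FL [605.6 283.9  40.7]
FR [565.7 153.5  49.2]
BR [473.5 181.3  49.1]
BL [513.1 308.3  50.3]
```

Three corners sit level at 49–50 mm. My FL pick in the side view looks like the lower corner, so I'll zoom in and check it.

```bash
python3 - <<'E'
import cv2
s=cv2.imread("pics/a3s.png")[300:560,140:370]
cv2.imwrite("pics/a4.png",cv2.resize(s,None,fx=2,fy=2,interpolation=cv2.INTER_CUBIC))
E
```

```text
(no output)
```

View pics/a4.png

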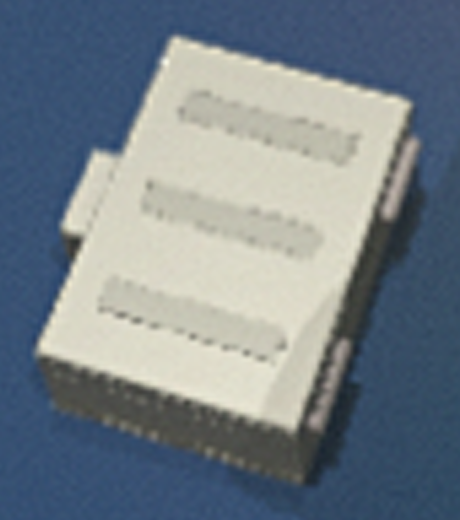

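```bash
python3 - <<'E'
from h import *
s,t=(160,476),(230,111)
print(tri((200+s[0]/2.7-.3,140+s[1]/2.7-.3),(120+t[0]/2.7-.3,120+t[1]/2.7-.3)).round(1))
from plant import robot
print(robot.observe()["time_s"],robot.sign_off())
E
```

```text
[603.9 281.5  49.9]
the job is handed in; nothing more can be done
4.4667 None
```

The case with the drive is closed, and the empty case is still standing open. I pushed the packed lid over from the robot's side with the shut fingers, then pressed its front edge down.

- **Snap:** the fingertips reached 51 mm, where a shut lid's top should be 52 mm. The wrist force jumped to about 53 N there, well above the 8–10 N the catch needs, so the lid had reached its hard stop.
- **Lid level:** after backing away, the four lid corners measured 49.1–50.3 mm high, front and back alike. That is about 2 mm under the nominal 52 mm, which matches the calibration error. My first try at one front corner gave 40.7 mm because I had picked the wrong point in the picture; picked again, it came to 49.9 mm.
- **Empty case:** the last pictures show its lid upright and untouched. I judged this by eye and did not measure its angle.
- **Robot:** at hand-in it was clear of everything, with the wrist force near zero, about 4.5 s into the 29 s limit.

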